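# Re-index the swivelling board holder and load the circuit board

### The job

Pull out the red T-handled plunger of the board holder and twist it so that it stays out by itself, swing the empty cradle round to the station with the green beacon, and twist the plunger back so that it drops fully home and locks the holder there. Then set the circuit board flat on the cradle's two yellow rails, between the yellow lugs, without dropping it, and leave the other things on the bench where they are.

Things in the scene. Friction and masses are not known exactly. Their poses are not given: they have to be found in the camera images.
- pivot (a point): Vertical turning axis of the board holder, 50 mm above the bench. The holder's base is a blue disc (150 mm across, 26 mm high), fixed to the bench; its place and yaw vary. This frame's +x is the direction in which the cradle arm points when the swivel joint reads 0, z up; the plunger stands on the opposite (-x) side, at the edge nearest the robot.
- plunger (a joint): How far the spring plunger is pulled out along its own axis, in m: 0 fully home (its pin in a notch, the holder locked), up to 0.020. The spring pulls it home with 4 N at 0 and 8.5 N at 0.018. The pin leaves the notch at about 0.013. It can be twisted only when pulled out at least 0.016; twisted, it rests by itself at 0.016.
- tbar (a joint): Twist of the plunger's T handle about the plunger axis, in rad: 0 is the locking position (cross pin in its slot, start), grows counter-clockwise as seen from the handle's end, stop at 1.25. Pulled out and twisted beyond 0.4 it stays out when let go (0.9 to 1.2 is safe); twisted back to 0 the cross pin drops into the slot, which lets it in within 0.1 rad, and the spring pulls it home if a notch of the swivel is under the pin.
- tbar_grip (a point): Centre of the red T handle, a bar 50 mm long (this frame's x), 12 mm thick (y) and 24 mm high (z). z is the plunger axis, pointing outwards along the pull: it leans 30 degrees from vertical, away from the pivot (roughly towards the robot). It is about 98 mm from the turning axis and 126 mm high when home. Below the bar there is 19 mm of bare stem (when home) above a steel collar 33 mm across. Moves with the plunger and turns with the twist.
- swivel (a joint): Angle of the cradle arm about the vertical turning axis, in rad, counter-clockwise from above; starts locked at 0. The notches are at 0, +1.484 and -1.484 (85 degrees); hard stops lie 0.7 degree beyond the outer notches, and the pin enters a notch up to 1.5 degrees off. Light friction (about 0.12 N m); stays where it is left.
- swing_post (a point): Centre of the black round hand post on the cradle arm (22 mm across, 52 mm high, upright, its top 133 mm above the bench), 75 mm from the turning axis on the arm's line. Grasp it or push it to swing the arm. This frame turns with the arm: +x points out along the arm.
- cradle_seat (a point): Centre of the cradle, at the height of the rails' tops (95 mm above the bench), 160 mm from the turning axis along the arm. +x points out along the arm, z up. Two yellow rails, each 8 mm wide and 150 mm long, run along y at x = +30 and -30 mm. Yellow lugs 10 mm higher than the rails leave room for the board with 5 mm to spare on each side. The whole cradle is 150 mm along y and 106 mm along x.
- beacon_green_top (a point): Green beacon (28 mm across, 94 mm high, on a thin post), this point 80 mm up. Fixed to the bench 260 mm from the turning axis, straight beyond the cradle of one of the two outer stations (swivel +1.484 or -1.484): the station to go to.
- beacon_red_top (a point): Red beacon of the same shape, at the other outer station: not to be used.
- board_grip (a point): Loose circuit board, 130 mm (x) by 84 mm (y), 4 mm thick, about 0.22 kg, lying flat, components up. In its middle stands an aluminium heat sink 28 mm wide (x), 60 mm long (y), its top 46 mm above the board's underside. This point is in the heat sink, 34 mm above the underside, the place to grasp across its 28 mm width (fingers closing along x). Other components rise 11 mm above the underside. It rests on the cradle with its 130 mm along the rails, either way round.
- board: The same circuit board: centre of its underside.
- chassis: Bystander: open black plastic chassis box 130 x 85 x 55 mm, on the other side of the bench from the board. Centre of its underside.
- cleaner: Bystander: pale bottle with a blue cap, 46 mm across, 130 mm tall, standing. Centre of its underside.
- flux_jar: Bystander: amber jar, 52 mm across, 75 mm tall, standing. Centre of its underside.
- screwdriver: Bystander: orange-handled screwdriver 150 mm long, lying on the bench between the robot and the holder.
- dial_knob: Bystander: steel dial knob, 48 mm across, 26 mm high. Centre of its underside.
- parts_tub: Bystander: blue divided tub 110 x 90 x 45 mm. Centre of its underside.
- meter: Bystander: yellow hand-held meter 150 x 75 x 34 mm lying flat. Centre of its underside.
- swivel_base: The whole board holder (base, plunger, arm and cradle); origin on the turning axis at bench height, axes as for the pivot.
Not all that is in view belongs to the job. What is shaped like the part that bears beacon_green_top but purple is not meant.

How it is judged (in metres and radians):
On the way, in this order (a step that is already met when the one before it is completed fails the run):
1. the plunger is pulled out and twisted, and stays out with the fingers off it (value of joint plunger above 0.0135 m and value of joint tbar above 0.35 rad and contact force between the fingers and swivel_base below 0.1 N), for 0.2 s.
2. the cradle stands at the green station with the plunger still out (horizontal distance between cradle_seat and beacon_green_top below 0.1025 m and value of joint plunger above 0.0135 m), for 0.1 s.
3. the plunger is twisted back and fully home at the green station, the board not yet on the cradle (horizontal distance between cradle_seat and beacon_green_top below 0.1025 m and value of joint plunger below 0.003 m and value of joint tbar below 0.25 rad and not (x of board_grip in the frame of cradle_seat between -0.009 and 0.009 m and y of board_grip in the frame of cradle_seat between -0.009 and 0.009 m and z of board_grip in the frame of cradle_seat between 0.03 and 0.038 m and angle between the x axis of board_grip and the y axis of cradle_seat, either way round below 0.2 rad and angle between board_grip's own z axis and vertical below 0.06 rad)), for 0.2 s.
4. the board rests on the rails between the lugs, let go (x of board_grip in the frame of cradle_seat between -0.009 and 0.009 m and y of board_grip in the frame of cradle_seat between -0.009 and 0.009 m and z of board_grip in the frame of cradle_seat between 0.03 and 0.038 m and angle between the x axis of board_grip and the y axis of cradle_seat, either way round below 0.2 rad and angle between board_grip's own z axis and vertical below 0.06 rad and contact force between the fingers and board below 0.1 N and linear speed of board below 0.02 m/s), for 0.2 s.
At the end, for the whole second after the job is handed in: The cradle is at the green beacon (within 6 degrees), the plunger within 3 mm of fully home and twisted back within 0.25 rad; the board lies level on both rails between the lugs (within 9 mm and 0.2 rad of the cradle's middle, 4 mm in height), let go and at rest (all of step 4 and horizontal distance between cradle_seat and beacon_green_top below 0.1025 m and value of joint plunger below 0.003 m and value of joint tbar below 0.25 rad and contact force between the fingers and swivel_base below 0.1 N); the robot touches nothing.
It fails at once if another loose thing on the bench was moved by more than 30 mm (distance of any of chassis, cleaner, flux_jar, screwdriver, dial_knob, parts_tub, meter from where it was at the start of the episode above 0.03 m).
It fails at once if the board was dropped (falling faster than 0.45 m/s out of the fingers) (contact force between the fingers and board below 0.1 N and linear speed of board above 0.45 m/s).
It also fails if it takes over 72 s, if anything falls off the work surface, if the arm or the gripper's body presses on something with over 40 N, if the wrist force passes 120 N, or if a joint passes its speed limit or range.

### The arm

A 6-joint arm with a two-finger parallel gripper is mounted at the origin on the work surface. World frame = base frame: x ahead of the robot, y to its left, z up, the work surface at z = 0. Lengths are in mm, angles in degrees, forces in N, time in s.
With the tool pointing down it reaches from about 275 to 850 mm from the base axis. Payload 5.2 kg.
Tool frame: the origin (TCP) lies midway between the tips of the shut fingers; the grasp point (between the pads) lies 19 mm behind it (arm.grip_depth is the distance from the TCP to the grasp point, in mm); z points along the fingers, y is the direction in which the jaws open and shut (so a half turn about z gives the same grasp; the last joint's range is limited). The gripper opens to 85 mm and grips with 20 to 120 N. Pads are 22 mm wide; open, the fingers measure 114 mm over their backs; the gripper's body (76 mm by 85 mm) begins 54 mm behind the grasp point. The pads swing forward as they close: fully open they stand 13 mm farther back than shut.
Start: joints at [62.005, 14.817, 87.949, -0, 77.235, -11.62], TCP at [155.037, 527.701, 231.31] pointing down, gripper open.
Joint ranges: [-179.93, 179.93], [-52.35, 119.4], [10.71, 147.94], [-69.91, 249.91], [12.55, 155.21], [-178.61, 178.61]. Speed limits (degrees/s): [147.25, 147.25, 180, 180, 180, 180].

### API

Orientations are given as [roll, pitch, yaw] about the fixed x, y, z axes, in that order (R = Rz(yaw) Ry(pitch) Rx(roll)).
In Python, from bench import arm, fingers, status, vision gives the robot as it stands. Calls block until the motion is done:
- arm.move_ptp(position, orientation): joint-space move of the TCP to a pose.
- arm.servo_line(position, rot=None, velocity=150, threshold=None): straight line of the TCP; rot=None keeps the orientation; velocity is the mean speed in mm/s. With threshold (N) it stops when the force on the tool has changed by that much, and returns True; else False.
- arm.movej(angles): joint-space move.
- fingers.ungrasp() and fingers.close_gripper(squeeze=None): open the fingers fully, or close them until they stop; squeeze is the grip in N (None keeps the last).
- arm.dwell(seconds).
- arm.ik(position, orientation): joint angles nearest the present ones, or None.
- status.get_obs(): the state.
- vision.get_image(name): name is "scene" or "top"; returns (picture, depth): 384x512x3 uint8, blue, green, red; 384x512 float32, mm along the optical axis (not along the pixel's ray), 0 where there is no reading.
- vision.camera_model(name): a dict with "fx", "fy", "cx", "cy" (pixels), "origin" and "rotation" of the camera in the world. Camera axes: x right, y up, looking along -z (the intrinsics and any distortion apply to the point x, -y, -z); pixel columns grow to the right and rows downward; lengths in mm; the calibration is good to about 2 mm. A picture is of the moment at which its call begins. camera_model takes no time and is no camera call.
A pose or a line that the arm cannot do raises arm.IKError and nothing moves.
- arm.hand_in(): hands the job in, once; it reports no verdict.
The state is a dict: "time_s": time; "qpos": joint angles; "qd": joint speeds; "joint_torque": joint torques, N m; "eef_pos": TCP position; "ee_rot": TCP orientation; "wrist_force": force on the tool from outside, world axes, zero at the start; "moment": the same for the moment, N m; "gripper_width": opening from 0.0 (shut) to 1.0 (fully open).
Only numpy, scipy, OpenCV 4.12 (cv2) and the standard library are available. Lean on these libraries where they do the work, as an engineer would, in place of code of your own. Each camera call takes 0.05 s, during which the arm holds its last target.

## Working session

There is one attempt and no reset: what is moved stays moved. The work goes in short steps, each a Python script; the robot and the scene stay as the last script left them, time stands still between calls to the robot, and variables do not carry over. Pictures are saved under pics/ and viewed, and the job is handed in when it is done.

```bash
ls; mkdir -p pics; python3 - <<'E'
from bench import arm, fingers, status, vision
import cv2, numpy as np
for n in ("scene","top"):
    im,d=vision.get_image(n); cv2.imwrite(f"pics/{n}0.png",im); np.save(f"pics/{n}0.npy",d)
    print(n,vision.camera_model(n))
print(status.get_obs(), arm.grip_depth)
E
```

```text
pics
scene {'fx': 419.08516785823196, 'fy': 419.08516785823196, 'cx': 261.1047177680155, 'cy': 189.15359446266942, 'origin': array([1405.96300473, -471.22388957,  722.21180688]), 'rotation': array([56.80700954,  0.91509538, 60.25551359])}
top {'fx': 464.6918120560544, 'fy': 464.6918120560544, 'cx': 264.78950225940184, 'cy': 187.85697242691703, 'origin': array([ 422.66581575,  -37.04859147, 1377.60772975]), 'rotation': array([ 7.05795968e+00,  6.22838754e-02, -8.94879881e+01])}
{'time_s': 0.1, 'qpos': array([ 6.20047595e+01,  1.48569840e+01,  8.80053599e+01,  8.85876602e-04,
        7.72358425e+01, -1.16211682e+01]), 'qd': array([-0.11432458, -0.1102256 , -0.05290476,  0.02181851,  0.11270796,
        0.06381702]), 'joint_torque': array([ 2.50692487e-03, -4.46971500e+01, -2.91250688e+01, -1.70422209e-04,
        6.14511679e-03, -1.81227807e-05]), 'eef_pos': array([154.80416125, 527.26092918, 230.53611464]), 'ee_rot': array([-1.79904000e+02, -2.06245824e-02,  1.63625714e+02]), 'wrist_force': array([-0.8794791 , -0.45152608, -0.74538963]), 'moment': array([ 0.03765731, -0.06322226,  0.0070297 ]), 'gripper_width': 0.9969542077082127} 18.700000000000003
```

View pics/scene0.png

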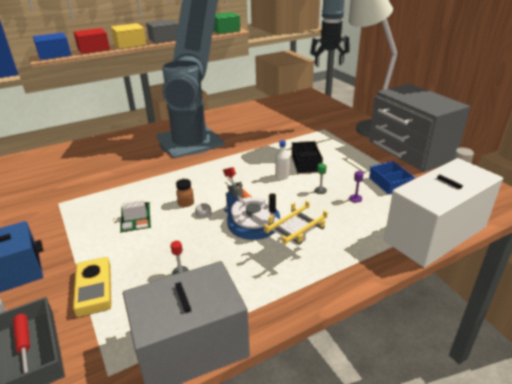

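View pics/top0.png

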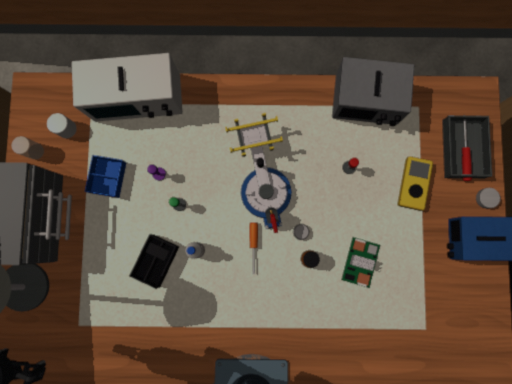

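The top view shows the holder's blue disc at about (266,192), with the cradle pointing up at (254,136). The red T-handle is at (273,222) and the board at (361,262).

Lookalikes:
- **Beacons:** green at (178,203), purple decoy at (157,172), red at (351,165).
- **Red items:** T-handle at (273,222), red beacon, screwdriver in the tray at (467,160).

My choices are the green beacon at (178,203) and the T-handle at (273,222). Next I'll check both in a close crop and measure them.

```bash
cat > h.py <<'E'
import numpy as np, cv2
from scipy.spatial.transform import Rotation as R
from bench import arm, fingers, status, vision
def cloud(n,d):
    m=vision.camera_model(n); v,u=np.mgrid[0:384,0:512]
    c=np.stack([(u-m['cx'])/m['fx']*d,-(v-m['cy'])/m['fy']*d,-d],-1)
    P=c@R.from_euler('xyz',m['rotation'],degrees=True).as_matrix().T+m['origin']
    P[d==0]=np.nan
    return P
def proj(n,p):
    m=vision.camera_model(n)
    c=(np.atleast_2d(p)-m['origin'])@R.from_euler('xyz',m['rotation'],degrees=True).as_matrix()
    return np.stack([m['cx']+m['fx']*c[:,0]/-c[:,2], m['cy']+m['fy']*c[:,1]/c[:,2]],-1)
E
python3 - <<'E'
from h import *
top=cv2.imread('pics/top0.png');sc=cv2.imread('pics/scene0.png')
a=cv2.resize(top[110:260,150:300],(600,600),interpolation=cv2.INTER_CUBIC)
cv2.imwrite('pics/c1.png',a)
b=cv2.resize(sc[140:250,160:340],(800,489),interpolation=cv2.INTER_CUBIC)
cv2.imwrite('pics/c2.png',b)
cv2.imwrite('pics/c3.png',cv2.resize(top[200:300,280:400],(720,600),interpolation=cv2.INTER_CUBIC))
for n in('top','scene'):
    im=cv2.imread(f'pics/{n}0.png');P=cloud(n,np.load(f'pics/{n}0.npy'))
    hsv=cv2.cvtColor(im,cv2.COLOR_BGR2HSV)
    H,S,V=[hsv[...,i].astype(int) for i in range(3)]
    z=P[...,2];wk=(P[...,0]>200)&(P[...,0]<800)&(abs(P[...,1])<600)&(z>20)
    for nm,mk in dict(red=((H<8)|(H>172))&(S>150)&(V>60),green=(H>45)&(H<85)&(S>90),yellow=(H>20)&(H<32)&(S>130),purple=(H>130)&(H<160)&(S>60),blue=(H>100)&(H<120)&(S>140)&(z<40)).items():
        k,l,st,ce=cv2.connectedComponentsWithStats((mk&wk).astype(np.uint8))
        for i in range(1,k):
            if st[i,4]>12:
                Q=P[l==i]; print(n,nm,ce[i].round(),st[i,4],np.median(Q,0).round(),Q.min(0).round(),Q.max(0).round())
    print(n,'table z',np.nanmedian(P[...,2][(P[...,0]>250)&(P[...,0]<750)&(S<60)&(abs(P[...,1])<300)]))
E
```

```text
top red [353. 162.] 67 [ 657. -281.   93.] [ 645. -295.   77.] [ 669. -270.  102.]
top red [273. 222.] 77 [485. -57. 138.] [461. -65. 117.] [507. -49. 151.]
top green [174. 202.] 68 [540. 217.  93.] [530. 207.  69.] [551. 229.  98.]
top yellow [251. 124.] 156 [763.   5.  94.] [742. -67.  76.] [782.  76. 110.]
top yellow [257. 144.] 154 [705. -13.  94.] [683. -81.  51.] [725.  64. 109.]
top yellow [271. 148.] 13 [695. -51. 103.] [692. -56.  82.] [699. -48. 108.]
top yellow [414. 186.] 924 [ 598. -465.   33.] [ 531. -522.   20.] [ 685. -425.   47.]
top purple [153. 170.] 80 [632. 281.  92.] [620. 270.  22.] [644. 294. 101.]
top blue [ 91. 174.] 98 [625. 477.  30.] [575. 445.  20.] [679. 486.  40.]
top blue [119. 179.] 86 [615. 393.  29.] [561. 384.  20.] [665. 410.  40.]
top blue [283. 189.] 163 [587. -91.  26.] [ 516. -108.   21.] [647. -43.  33.]
top blue [250. 198.] 188 [551.  14.  26.] [505. -35.  20.] [637.  33.  32.]
top blue [107. 176.] 15 [620. 426.  36.] [617. 412.  22.] [622. 443.  39.]
top blue [450. 226.] 20 [ 482. -573.   28.] [ 460. -575.   20.] [ 501. -570.   38.]
top bl
[... 340 characters left out ...]
. -276.   95.]
scene green [321. 167.] 70 [549. 215.  85.] [444. 206.  21.] [561. 287.  95.]
scene yellow [283. 218.] 211 [705. -33.  93.] [660. -82.  46.] [731.  64. 106.]
scene yellow [304. 230.] 254 [774. -10.  93.] [739. -68.  72.] [799.  77. 105.]
scene yellow [ 93. 284.] 1131 [ 617. -475.   32.] [ 539. -526.   20.] [ 692. -429.   42.]
scene purple [358. 176.] 67 [642. 277.  89.] [627. 269.  70.] [653. 296.  97.]
scene blue [390. 175.] 433 [623. 432.  31.] [565. 381.  20.] [679. 489.  40.]
scene blue [243. 229.] 173 [622. -93.  24.] [ 543. -111.   20.] [656. -50.  28.]
scene blue [ 34. 271.] 76 [ 511. -588.   31.] [ 507. -600.   20.] [ 513. -576.   40.]
scene table z -0.7526138809012082
```

View pics/c1.png

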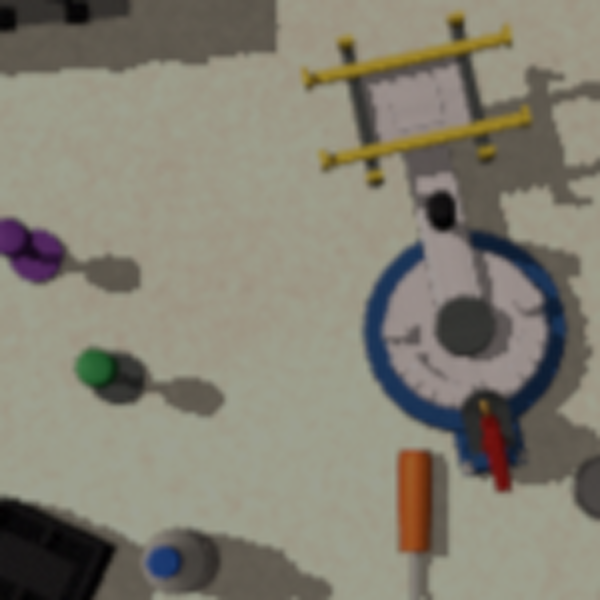

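View pics/c2.png

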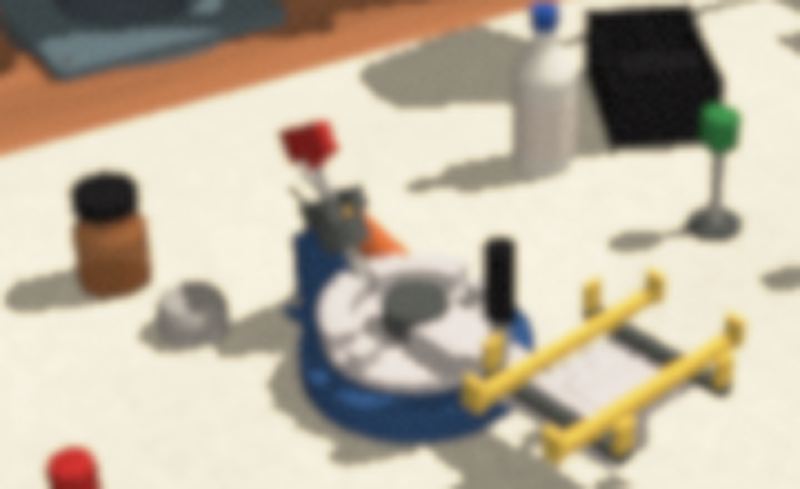

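View pics/c3.png

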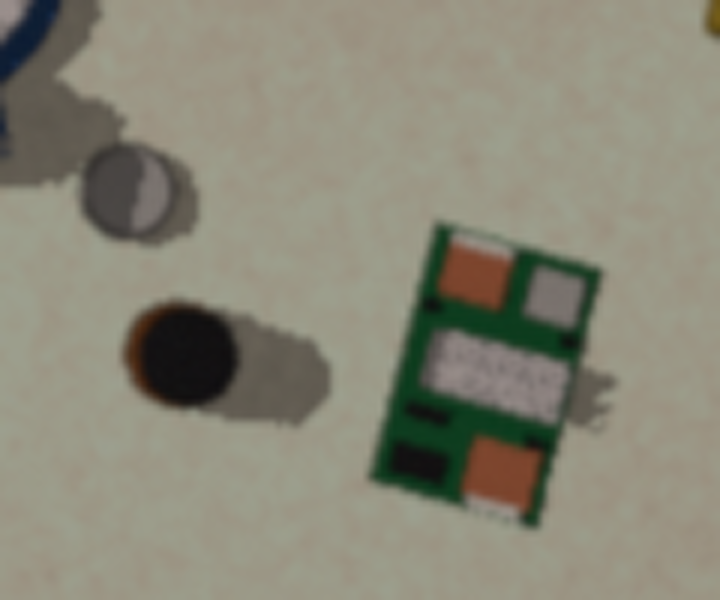

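The crop confirms the choice: the green beacon (178,203) is separate from the purple one. The red T-bar lies in the radial plane. Next I'll fit the holder pose from both cameras.

```bash
cat >> h.py <<'E'
def ray(n,uv,z):
    m=vision.camera_model(n); Rm=R.from_euler('xyz',m['rotation'],degrees=True).as_matrix()
    d=Rm@np.array([(uv[0]-m['cx'])/m['fx'],-(uv[1]-m['cy'])/m['fy'],-1.])
    return m['origin']+d*(z-m['origin'][2])/d[2]
E
python3 - <<'E'
from h import *
from scipy.optimize import least_squares
obs={}
for n in('top','scene'):
    im=cv2.imread(f'pics/{n}0.png');P=cloud(n,np.load(f'pics/{n}0.npy'))
    hsv=cv2.cvtColor(im,cv2.COLOR_BGR2HSV);H,S,V=[hsv[...,i].astype(int) for i in range(3)]
    z=P[...,2]; x=P[...,0];y=P[...,1]
    red=((H<10)|(H>170))&(S>110)
    for nm,mk,zz in(('G',(H>45)&(H<85)&(S>80)&(z>50)&(x>480)&(x<600)&(y>180)&(y<250),80),('R',red&(z>50)&(x>620)&(x<700)&(y<-250)&(y>-320),80),('T',red&(z>100)&(x<530)&(y>-90)&(y<-30),126)):
        k,l,st,ce=cv2.connectedComponentsWithStats(mk.astype(np.uint8)); i=1+np.argmax(st[1:,4])
        obs[n,nm]=ray(n,ce[i],zz)[:2]; print(n,nm,st[i],obs[n,nm].round(1))
    yel=(H>18)&(H<34)&(S>110)&(x>640)&(x<810)&(abs(y)<120)&(z>88)&(z<99)
    Q=P[yel]; a=np.radians(12.6); s=Q[:,0]*np.cos(a)+Q[:,1]*np.sin(a); t=-Q[:,0]*np.sin(a)+Q[:,1]*np.cos(a)
    g=s>s.mean(); 
    for q in(g,~g):
        f=np.polyfit(t[q],s[q],1); print(n,'rail',s[q].mean().round(1),np.degrees(f[0]).round(2),t[q].min().round(1),t[q].max().round(1),q.sum())
    b=(H>98)&(H<122)&(S>120)&(z>15)&(z<35)&(x>480)&(x<680)&(y>-130)&(y<60)
    c=np.argwhere(b)[:,::-1]; W=np.array([ray(n,p,26)[:2] for p in c])
    h=cv2.convexHull(W.astype(np.float32))[:,0]; W2=h
    print(n,'disc',cv2.minEnclosingCircle(h))
def f(p):
    u=lambda a:np.array([np.cos(a),np.sin(a)])
    r=[]
    for n in('top','scene'):
        r+=[p[:2]+260*u(p[2]+1.484)-obs[n,'G'],p[:2]+260*u(p[2]-1.484)-obs[n,'R'],p[:2]-98*u(p[2])-obs[n,'T']]
    return np.concatenate(r)
s=least_squares(f,[578,-39,.22]); print(s.x,np.degrees(s.x[2]),f(s.x).round(1))
P=cloud('top',np.load('pics/top0.npy'));
z=P[...,2];m=(z>38)&(z<56)&(P[...,0]>300)&(P[...,0]<480)&(P[...,1]<-230)&(P[...,1]>-400)
Q=P[m]; print('sink',len(Q),Q.mean(0),cv2.minAreaRect(Q[:,:2].astype(np.float32)),np.median(Q[:,2]))
im=cv2.imread('pics/top0.png');hsv=cv2.cvtColor(im,cv2.COLOR_BGR2HSV)
g=(hsv[...,0]>45)&(hsv[...,0]<90)&(hsv[...,1]>90)&(P[...,1]<-230)
W=np.array([ray('top',p,4)[:2] for p in np.argwhere(g)[:,::-1]]);print('board',cv2.minAreaRect(W.astype(np.float32)))
im=cv2.imread('pics/scene0.png');hsv=cv2.cvtColor(im,cv2.COLOR_BGR2HSV);PS=cloud('scene',np.load('pics/scene0.npy'))
m=(PS[...,2]>38)&(PS[...,2]<56)&(PS[...,0]>300)&(PS[...,0]<480)&(PS[...,1]<-230)&(PS[...,1]>-400)
Q=PS[m]; print('sink scene',len(Q),Q.mean(0),cv2.minAreaRect(Q[:,:2].astype(np.float32)))
E
```

```text
top G [169 198  10   9  72] [541.6 220.6]
top R [348 158  11  10  80] [ 658.3 -283.7]
top T [270 213   8  20  88] [484.6 -58.1]
top rail 746.7 -0.39 -235.6 -89.8 144
top rail 685.4 -0.3 -236.0 -91.1 140
top disc ((566.0101928710938, -38.892417907714844), 81.70198822021484)
scene G [318 164   8  10  64] [541.8 220.3]
scene R [171 241  11  14 127] [ 660.1 -284.1]
scene T [224 167  12  11  84] [488.3 -58.7]
scene rail 752.5 -1.05 -237.3 -88.4 222
scene rail 688.0 -0.61 -238.0 -89.8 204
scene disc ((575.9432983398438, -59.85123062133789), 90.64342498779297)
[ 5.79634055e+02 -3.66101196e+01  2.28968510e-01] 13.11892928469446 [ 1.2  0.2  2.1 -0.  -0.4 -0.7  0.9  0.4  0.2  0.3 -4.1 -0.2]
sink 150 [ 378.78927346 -314.11001631   45.532545  ] ((378.4427490234375, -314.1429138183594), (60.51784133911133, 27.89647674560547), 74.79633331298828) 45.63248838106449
board ((559.0948486328125, -336.32391357421875), (93.83353424072266, 498.225341796875), 83.47225189208984)
sink scene 168 [ 383.21690768 -316.29107494   43.1874011 ] ((381.5145568847656, -315.3003845214844), (60.14067077636719, 32.46269607543945), 74.44085693359375)
```

```bash
cat >> h.py <<'E'
PIV=np.array([579.3,-37.0,0]); YAW=np.radians(13.0)
er=np.array([np.cos(YAW),np.sin(YAW),0]); et=np.array([-np.sin(YAW),np.cos(YAW),0])
AX=-0.5*er+np.array([0,0,np.cos(np.pi/6)])
HOME=PIV-98*er+np.array([0,0,126.])
def hpose(out,twist,sgn=1,back=0.):
    "TCP pose gripping the handle at pull `out` mm, twist rad, retreated `back` mm"
    z=-AX; y=sgn*et; x=np.cross(y,z)
    M=R.from_rotvec(AX*twist)*R.from_matrix(np.column_stack([x,y,z]))
    return HOME+AX*(out+back-arm.grip_depth), M.as_euler('xyz',degrees=True)
def st():
    o=status.get_obs(); print('t',round(o['time_s'],2),'p',o['eef_pos'].round(1),'rot',o['ee_rot'].round(1),'F',o['wrist_force'].round(1),'M',o['moment'].round(2),'w',round(o['gripper_width'],3)); return o
E
python3 - <<'E'
from h import *
for s in(1,-1):
    for o,t,b in((0,0,110),(0,0,0),(18,0,0),(18,.5,0),(18,1.05,0),(16,1.05,110)):
        p,r=hpose(o,t,s,b); q=arm.ik(p,r); print(s,o,t,b,p.round(),r.round(),None if q is None else np.round(q,1))
E
```

```text
1 0 0 110 [439. -69. 205.] [-180.   30. -167.] [ -44.9  -10.1  125.3   32.3   52.4 -165.1]
1 0 0 0 [493. -57. 110.] [-180.   30. -167.] [ -36.1    5.2  128.4   43.3   33.5 -173.2]
1 18 0 0 [484. -59. 125.] [-180.   30. -167.] [ -37.4    2.6  128.1   40.7   36.3 -171. ]
1 18 0.5 0 [484. -59. 125.] [-165.   26. -135.] [-37.4   2.6 128.1  40.7  36.3 160.3]
1 18 1.05 0 [484. -59. 125.] [-153.   14. -103.] [-37.4   2.6 128.1  40.7  36.3 128.8]
1 16 1.05 110 [432. -71. 219.] [-153.   14. -103.] [-46.3 -12.  124.5  31.5  55.5 135.1]
-1 0 0 110 [439. -69. 205.] [180. -30.  13.] [-44.9 -10.1 125.3  32.3  52.4  14.9]
-1 0 0 0 [493. -57. 110.] [180. -30.  13.] [-36.1   5.2 128.4  43.3  33.5   6.8]
-1 18 0 0 [484. -59. 125.] [180. -30.  13.] [-37.4   2.6 128.1  40.7  36.3   9. ]
-1 18 0.5 0 [484. -59. 125.] [165. -26.  45.] [-37.4   2.6 128.1  40.7  36.3 -19.7]
-1 18 1.05 0 [484. -59. 125.] [153. -14.  77.] [-37.4   2.6 128.1  40.7  36.3 -51.2]
-1 16 1.05 110 [432. -71. 219.] [153. -14.  77.] [-46.3 -12.  124.5  31.5  55.5 -44.9]
```

```bash
python3 - <<'E'
from h import *
arm.servo_line([155,527,330],velocity=200)
p,r=hpose(0,0,-1,130)
arm.move_ptp(p,r); st()
for n in("scene","top"):
    im,d=vision.get_image(n); cv2.imwrite(f"pics/{n}1.png",im)
    np.save(f'pics/{n}1.npy',d)
a=cv2.imread('pics/scene1.png')[90:250,140:340];cv2.imwrite('pics/s1.png',cv2.resize(a,(750,600),interpolation=cv2.INTER_CUBIC))
a=cv2.imread('pics/top1.png')[170:320,200:350];cv2.imwrite('pics/t1.png',cv2.resize(a,(600,600),interpolation=cv2.INTER_CUBIC))
E
```

```text
t 3.11 p [429.8 -71.2 222.5] rot [180.  -30.   13.1] F [ 0.4 -0.   0. ] M [-0.07  0.23 -0.  ] w 1.001
```

View pics/s1.png

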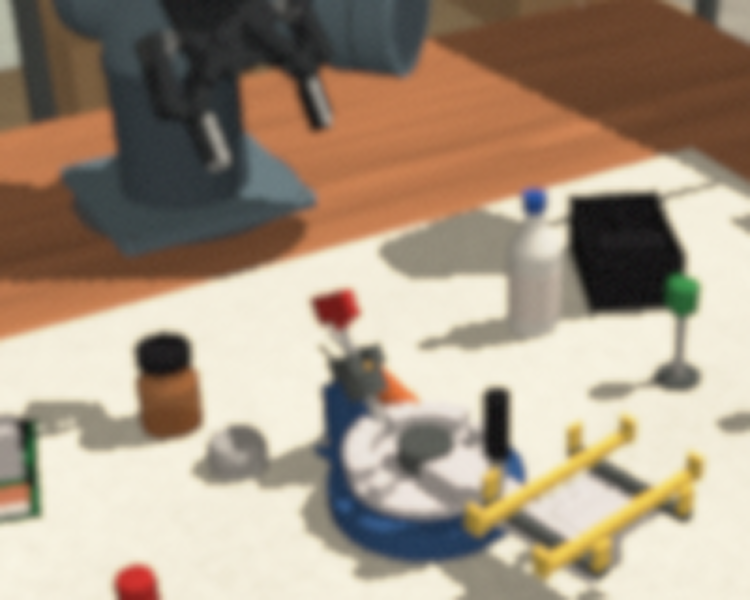

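View pics/t1.png

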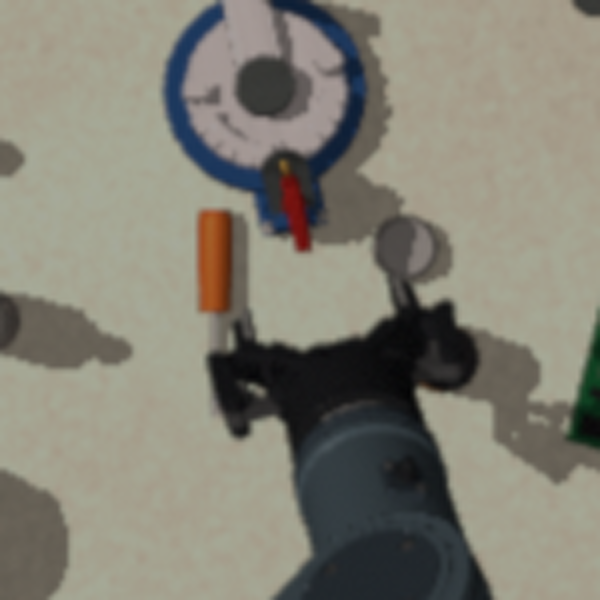

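The open gripper is lined up on the handle's axis. The red bar sits midway between the finger lines at crop pixel (295,210), so I'll go in, grasp and pull.

```bash
python3 - <<'E'
from h import *
p,r=hpose(0,0,-1,0)
print(arm.servo_line(p,r,velocity=100,threshold=15)); st()
fingers.close_gripper(45); st()
for o in (6,12,18):
    p,r=hpose(o,0,-1,0); arm.servo_line(p,r,velocity=40); st()
E
```

```text
False
t 4.66 p [493.  -57.1 110.2] rot [180. -30.  13.] F [ 0.2 -0.1  0.3] M [-0.01  0.23 -0.03] w 0.997
t 5.34 p [493. -57. 110.] rot [180. -30.  13.] F [-2.8  0.   4.5] M [-0.02  0.33  0.06] w 0.143
t 5.64 p [489.9 -57.5 114.9] rot [-180.  -30.   13.] F [ 3.7  1.7 -4.2] M [-0.06  0.08 -0.02] w 0.143
t 5.94 p [487.  -58.2 120. ] rot [-180.  -30.   13.] F [ 5.2  0.7 -5.5] M [-0.03  0.05 -0.08] w 0.147
t 6.24 p [484.1 -58.9 125.1] rot [-180.  -30.   13.] F [ 4.7  0.4 -6.9] M [-0.09  0.03  0.01] w 0.144
```

The force along the axis is 8.3 N, against 8.5 N expected at 18 mm, so the plunger is out. Now the twist.

```bash
python3 - <<'E'
from h import *
for t in (.35,.7,1.08):
    p,r=hpose(18,t,-1,0); arm.servo_line(p,r,velocity=15) if False else arm.move_ptp(p,r); st()
p,r=hpose(16,1.08,-1,0); arm.servo_line(p,r,velocity=20); o=st(); print('axial',o['wrist_force']@AX)
fingers.ungrasp(); arm.dwell(.3); st()
p,r=hpose(16,1.08,-1,100); print(arm.servo_line(p,r,velocity=120,threshold=15)); st()
for n in("scene","top"):
    im,d=vision.get_image(n); cv2.imwrite(f"pics/{n}2.png",im)
a=cv2.imread('pics/scene2.png')[120:250,180:340];cv2.imwrite('pics/s2.png',cv2.resize(a,(738,600),interpolation=cv2.INTER_CUBIC))
a=cv2.imread('pics/top2.png')[110:260,200:350];cv2.imwrite('pics/t2.png',cv2.resize(a,(600,600),interpolation=cv2.INTER_CUBIC))
E
```

```text
t 6.67 p [484.2 -59.  125. ] rot [168.8 -28.   35.9] F [ 5.   1.2 -7.9] M [-0.1   0.01 -0.08] w 0.142
t 7.09 p [484.2 -59.  125.1] rot [159.6 -22.5  57.2] F [ 5.5  0.7 -7. ] M [-0.13 -0.06 -0.09] w 0.145
t 7.54 p [484.2 -59.  125.1] rot [153.  -13.6  78.2] F [ 5.8  1.5 -7.3] M [-0.13 -0.06 -0.06] w 0.144
t 7.79 p [485.2 -58.8 123.7] rot [153.  -13.6  78.2] F [-1.   0.  -0.2] M [-0.05  0.27 -0.03] w 0.144
axial 0.343940334978058
t 8.79 p [485.1 -58.7 123.7] rot [153.  -13.6  78.2] F [ 0.2 -1.   0.3] M [-0.03  0.23  0.03] w 0.999
False
t 9.78 p [436.2 -69.8 209.8] rot [153.1 -13.7  78.1] F [0.3 0.4 0.4] M [-0.06  0.21  0.01] w 1.0
```

View pics/s2.png

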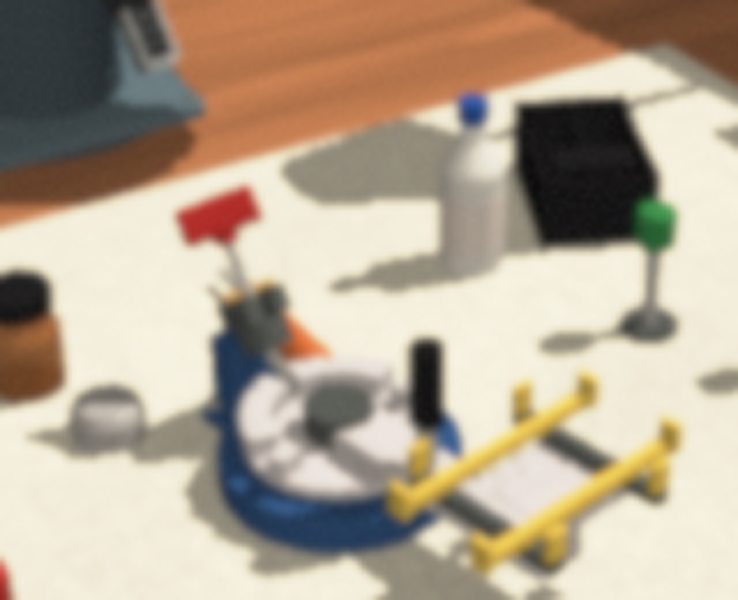

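View pics/t2.png

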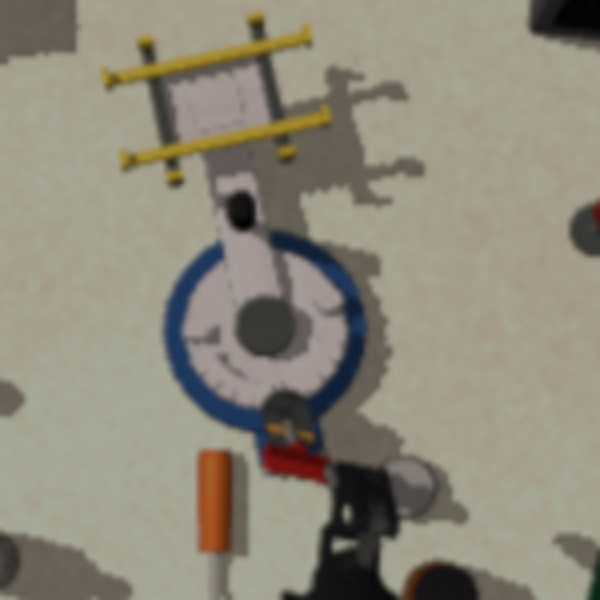

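The scene crop (220,215) shows the red bar lifted and turned by about 60°, so it stays out by itself. Next is the swing to +85°, towards the green beacon.

```bash
cat >> h.py <<'E'
def ppose(phi,z,off=0.):
    a=YAW+phi; return PIV+75*np.array([np.cos(a),np.sin(a),0])+[0,0,z], np.array([180,0,(np.degrees(a)+off+180)%360-180])
E
python3 - <<'E'
from h import *
for off in (0,180):
    for ph in (0,45,88):
        p,r=ppose(np.radians(ph),98,off); q=arm.ik(p,r); print(off,ph,p.round(),r.round(),None if q is None else np.round(q))
p,r=hpose(16,1.08,-1,100); print(arm.ik(p+[0,0,100],r))
E
```

```text
0 0 [652. -20.  98.] [180.   0.  13.] [-12.  31.  82.  -0.  66.  65.]
0 45 [619.  27.  98.] [180.   0.  58.] [-8. 28. 88. -0. 64. 24.]
0 88 [565.  37.  98.] [180.   0. 101.] [ -8.  23.  96.   0.  61. -19.]
180 0 [652. -20.  98.] [ 180.    0. -167.] [ -12.   31.   82.    0.   66. -115.]
180 45 [619.  27.  98.] [ 180.    0. -122.] [  -8.   28.   88.    0.   64. -156.]
180 88 [565.  37.  98.] [180.   0. -79.] [ -8.  23.  96.  -0.  61. 161.]
[-45.41078043 -16.33817258 114.14719444  27.37896709  67.84260567
 -37.55370933]
```

```bash
python3 - <<'E'
from h import *
p,r=hpose(16,1.08,-1,100); arm.servo_line(p+[0,0,110],r,velocity=250)
p,r=ppose(0,260); arm.move_ptp(p,r)
p,r=ppose(0,96); print(arm.servo_line(p,r,velocity=150,threshold=12)); st()
fingers.close_gripper(25); st()
for ph in np.arange(8,81,8):
    p,r=ppose(np.radians(ph),96)
    if arm.servo_line(p,r,velocity=70,threshold=40): print('stop',ph); break
st()
E
```

```text
False
t 13.28 p [653.1 -20.3  97.2] rot [ 1.8e+02 -1.0e-01  1.3e+01] F [ 0.2 -0.3 -0.1] M [ 0.03 -0.   -0.01] w 1.0
t 13.88 p [652.4 -20.1  96.3] rot [180.  -0.  13.] F [-0.8  0.1  1.5] M [ 0.04  0.1  -0.  ] w 0.248
t 16.88 p [576.1  37.8  96.2] rot [179.9   0.   92.9] F [ 2.1 -1.1  4.6] M [-0.24 -0.33  0.24] w 0.245
```

```bash
python3 - <<'E'
from h import *
for ph in (82,83,84,85,86,87,88):
    p,r=ppose(np.radians(ph),96)
    b=arm.servo_line(p,r,velocity=15,threshold=12); o=st()
    if b: print('stop',ph); break
e=o['eef_pos']-PIV; print(np.degrees(np.arctan2(e[1],e[0])-YAW))
for n in("scene","top"):
    im,d=vision.get_image(n); cv2.imwrite(f"pics/{n}3.png",im);np.save(f'pics/{n}3.npy',d)
a=cv2.imread('pics/top3.png')[110:260,150:300];cv2.imwrite('pics/t3.png',cv2.resize(a,(600,600),interpolation=cv2.INTER_CUBIC))
E
```

```text
t 17.2 p [573.5  37.6  96.2] rot [179.9   0.   94.9] F [ 2.7 -1.7  4.9] M [-0.2  -0.47  0.2 ] w 0.253
t 17.45 p [572.   37.5  96.2] rot [179.9   0.   96. ] F [ 5.  -1.7  3.8] M [-0.2  -0.61  0.27] w 0.243
t 17.7 p [570.5  37.3  96.2] rot [180.   0.  97.] F [ 2.6 -3.1  4.8] M [-0.33 -0.7   0.28] w 0.249
t 17.95 p [569.1  37.2  96.2] rot [180.   0.  98.] F [ 4.9 -2.   4.8] M [-0.35 -0.77  0.3 ] w 0.256
t 18.2 p [568.1  37.   96.2] rot [179.9   0.   99. ] F [ 6.1 -3.   4.1] M [-0.32 -0.84  0.21] w 0.252
t 18.45 p [568.1  37.   96.2] rot [179.8   0.   99.9] F [10.3 -0.9  1.5] M [-0.14 -1.36 -0.16] w 0.25
t 18.7 p [568.1  36.8  96.2] rot [179.6   0.  100.9] F [14.7  0.6 -1.3] M [-0.1  -1.81 -0.23] w 0.246
85.60511071799621
```

View pics/t3.png

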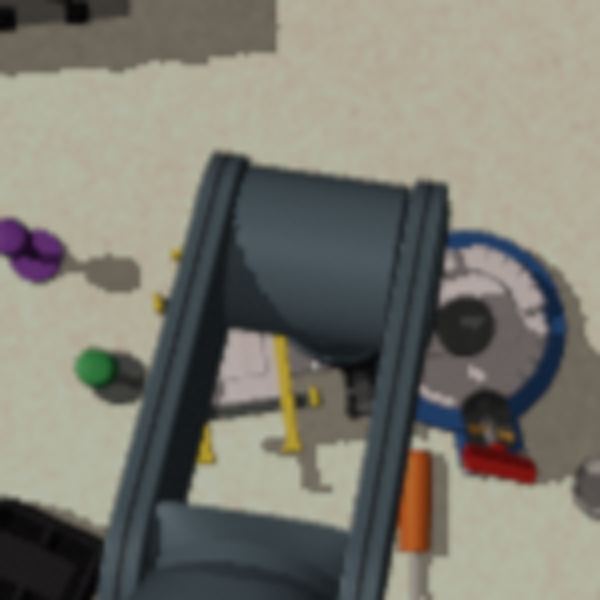

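It's at the hard stop: the force rises at a constant 85.6°, and in the picture the cradle lies over towards the green beacon. Now I'll release the post and go back to the handle.

```bash
python3 - <<'E'
from h import *
p,r=ppose(np.radians(85.8),96); arm.servo_line(p,r,velocity=15); st()
fingers.ungrasp(); st()
arm.servo_line(p+[0,0,170],r,velocity=200)
p,r=hpose(16,1.08,-1,110); arm.servo_line(p+[0,0,60],velocity=250); arm.move_ptp(p,r)
for n in("scene","top"):
    im,d=vision.get_image(n); cv2.imwrite(f"pics/{n}4.png",im);np.save(f'pics/{n}4.npy',d)
a=cv2.imread('pics/top4.png')[110:260,150:300];cv2.imwrite('pics/t4.png',cv2.resize(a,(600,600),interpolation=cv2.INTER_CUBIC))
st()
E
```

```text
t 19.14 p [568.2  37.   96.2] rot [180.    0.   98.8] F [ 4.1 -2.3  4.7] M [-0.31 -0.75  0.16] w 0.249
t 19.78 p [567.7  37.1  95.9] rot [-180.    -0.    98.8] F [-0.5 -0.2 -0.2] M [-0.04  0.09  0.05] w 0.999
t 22.32 p [433.3 -71.8 220.6] rot [152.9 -13.5  78.4] F [-0.4 -0.6 -0. ] M [-0.07  0.23 -0.01] w 1.003
```

View pics/t4.png

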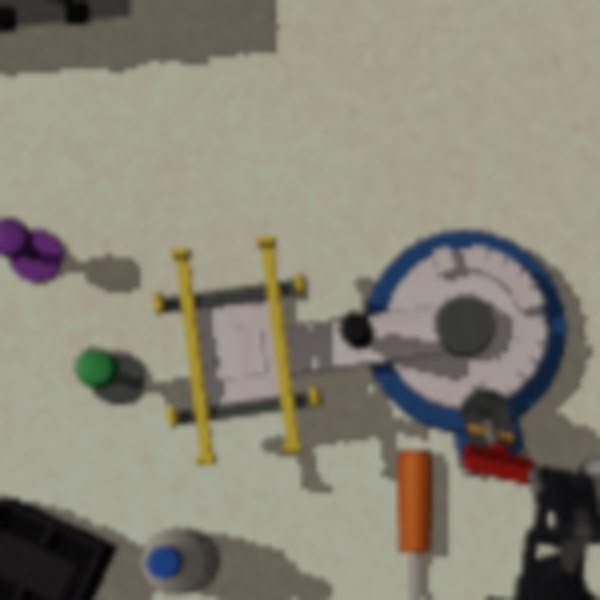

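The cradle (crop 240,350) points at the green beacon (95,368), and the T-bar at (497,463) is still twisted out. Next I'll twist it back.

```bash
python3 - <<'E'
from h import *
p,r=hpose(16,1.08,-1,0); print(arm.servo_line(p,r,velocity=120,threshold=15))
fingers.close_gripper(45); st()
p,r=hpose(18,1.08,-1,0); arm.servo_line(p,r,velocity=30); o=st(); print('ax',o['wrist_force']@AX)
for t in (.7,.35,-0.01):
    p,r=hpose(18,t,-1,0); arm.move_ptp(p,r); st()
for out in (14,11,8,4,0.5):
    p,r=hpose(out,-0.01,-1,0); b=arm.servo_line(p,r,velocity=40,threshold=25); o=st(); print(out,b,'ax',o['wrist_force']@AX)
    if b: break
E
```

```text
False
t 24.07 p [485.1 -58.9 123.9] rot [153.  -13.6  78.2] F [-4.7 -1.1  5.7] M [-0.07  0.45 -0.04] w 0.146
t 24.32 p [484.2 -59.  125.1] rot [153.  -13.6  78.1] F [ 5.7 -0.5 -7.2] M [-0.14 -0.04 -0.03] w 0.143
ax -8.92567268646851
t 24.77 p [484.2 -58.9 125. ] rot [159.7 -22.5  57.1] F [ 4.8  1.  -7.5] M [-0.19 -0.01 -0.06] w 0.148
t 25.19 p [484.1 -58.9 124.9] rot [168.9 -28.   35.8] F [ 5.2  0.7 -7. ] M [-0.13 -0.03 -0.05] w 0.142
t 25.62 p [484.1 -58.8 124.9] rot [-179.6  -30.    12.3] F [ 5.6  0.7 -7.8] M [-0.07  0.03 -0.05] w 0.142
t 25.88 p [486.2 -58.4 121.3] rot [-179.6  -30.    12.3] F [ 5.6 -0.  -6.2] M [-0.12  0.05 -0.08] w 0.145
14 False ax -8.140382260791238
t 26.12 p [487.6 -58.  118.8] rot [-179.6  -30.    12.3] F [ 4.3  0.3 -6.8] M [-0.1   0.03 -0.05] w 0.143
11 False ax -8.021341560679101
t 26.38 p [489.  -57.7 116.4] rot [-179.6  -30.    12.3] F [ 3.5  0.5 -5.5] M [-0.1   0.15 -0.04] w 0.146
8 False ax -6.552219142473763
t 26.62 p [491.  -57.3 113. ] rot [-179.7  -30.    12.3] F [ 3.7  0.2 -4.8] M [-0.05  0.18 -0.04] w 0.144
4 False ax -6.029316556486119
t 26.88 p [492.7 -57.  110.3] rot [-179.7  -30.    12.4] F [0.3 1.  0.2] M [-0.07  0.33  0.04] w 0.145
0.5 False ax -0.06367853791154456
```

The spring kept pulling all the way down and the axial force reached zero at home, so the pin went in. I'll release and check, then measure the cradle and board again.

```bash
python3 - <<'E'
from h import *
fingers.ungrasp(); arm.dwell(.3); st()
p,r=hpose(0,0,-1,120); arm.servo_line(p,velocity=150,threshold=15); st()
arm.servo_line(p+[0,0,90],velocity=250)
for n in("scene","top"):
    im,d=vision.get_image(n); cv2.imwrite(f"pics/{n}5.png",im);np.save(f'pics/{n}5.npy',d)
a=cv2.imread('pics/scene5.png')[120:250,180:340];cv2.imwrite('pics/s5.png',cv2.resize(a,(738,600),interpolation=cv2.INTER_CUBIC))
a=cv2.imread('pics/top5.png')[110:260,150:300];cv2.imwrite('pics/t5.png',cv2.resize(a,(600,600),interpolation=cv2.INTER_CUBIC))
for n in('top','scene'):
    im=cv2.imread(f'pics/{n}5.png');P=cloud(n,np.load(f'pics/{n}5.npy'))
    hsv=cv2.cvtColor(im,cv2.COLOR_BGR2HSV);H,S,V=[hsv[...,i].astype(int) for i in range(3)]
    z=P[...,2]; x=P[...,0];y=P[...,1]
    T=((H<10)|(H>170))&(S>110)&(z>90)&(x<530)&(y>-90)&(y<-30)
    k,l,s_,ce=cv2.connectedComponentsWithStats(T.astype(np.uint8)); i=1+np.argmax(s_[1:,4]); print(n,'T',ray(n,ce[i],126).round(1),s_[i])
    a=YAW+1.484; e=np.array([np.cos(a),np.sin(a)]);f=np.array([-np.sin(a),np.cos(a)])
    yel=(H>18)&(H<34)&(S>110)&(x>450)&(x<700)&(y>50)&(y<200)&(z>80)&(z<99)
    Q=P[yel][:,:2]-PIV[:2]; s=Q@e;t=Q@f
    g=s>160
    for q in(g,~g):
        c=np.polyfit(t[q],s[q],1); print(n,'rail',s[q].mean().round(1),np.degrees(c[0]).round(2),t[q].min().round(1),t[q].max().round(1),q.sum())
    G=P[(H>45)&(H<85)&(S>80)&(x>300)&(x<480)&(y<-230)&(y>-400)]
    m=(z>38)&(z<56)&(x>300)&(x<480)&(y<-230)&(y>-400)
    for q in (P[m],G): print(n,len(q),cv2.minAreaRect(q[:,:2].astype(np.float32)))
E
```

```text
t 27.88 p [492.7 -57.  110.2] rot [-179.7  -30.    12.3] F [-0.6 -0.2 -0.5] M [-0.03  0.28  0.02] w 0.999
t 28.82 p [434.2 -70.2 213.2] rot [-179.6  -30.    12.3] F [-0.4  0.8 -0.6] M [-0.06  0.25 -0.01] w 1.002
top T [484.9 -58.2 126. ] [270 213   8  20  95]
top rail 191.1 -0.97 -68.9 76.7 153
top rail 128.7 -0.58 -67.6 76.3 154
top 152 ((378.4088134765625, -314.0080871582031), (59.989688873291016, 27.826282501220703), 74.57775115966797)
top 506 ((377.0931091308594, -315.8345947265625), (81.64108276367188, 126.32624816894531), 74.08932495117188)
scene T [488.7 -59.1 126. ] [224 167  11  11  78]
scene rail 192.9 -0.41 -75.8 73.5 176
scene rail 127.3 1.9 -79.9 72.7 160
scene 161 ((381.3384704589844, -315.15570068359375), (60.08074188232422, 33.37076950073242), 77.7580337524414)
scene 58 ((387.1036376953125, -317.2731018066406), (75.66596984863281, 103.24449157714844), 73.54838562011719)
```

View pics/s5.png

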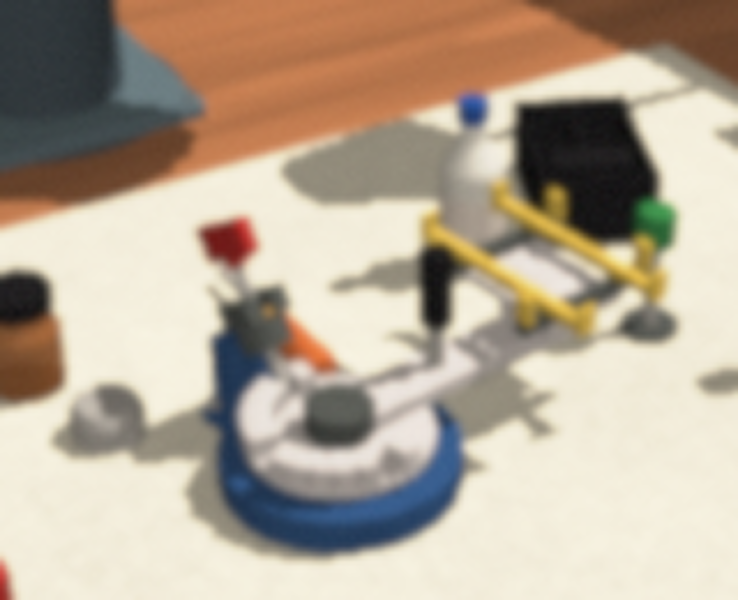

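View pics/t5.png

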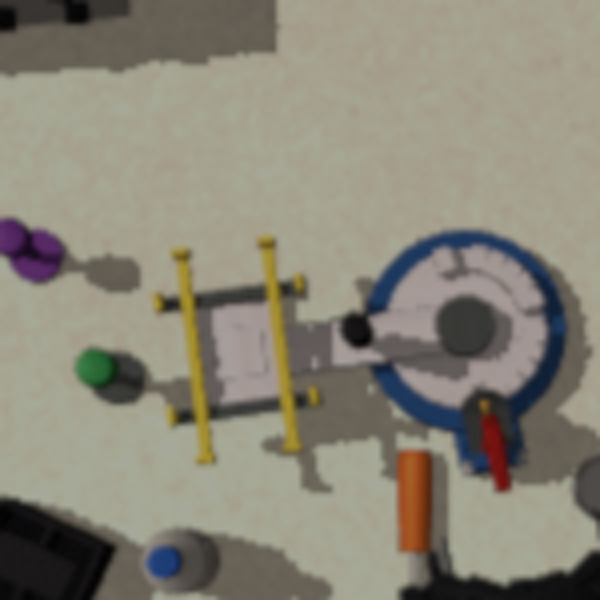

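The plunger is home: the T-bar's blob is back exactly at its starting place and angle. Next I'll refine the seat position with a yellow-mask centroid, comparing the views before and after the swing.

```bash
python3 - <<'E'
from h import *
# predicted rails+lugs outline vs yellow mask, both views
for n in('top','scene'):
  for k,phi,zm in((0,0,50),(5,1.484,50)):
    im=cv2.imread(f'pics/{n}{k}.png');P=cloud(n,np.load(f'pics/{n}{k}.npy'))
    hsv=cv2.cvtColor(im,cv2.COLOR_BGR2HSV);H,S,V=[hsv[...,i].astype(int) for i in range(3)]
    a=YAW+phi; e=np.array([np.cos(a),np.sin(a)]);f=np.array([-np.sin(a),np.cos(a)]);c=PIV[:2]+160*e
    yel=(H>18)&(H<34)&(S>100)&(np.hypot(P[...,0]-c[0],P[...,1]-c[1])<130)&(P[...,2]>50)
    W=np.array([ray(n,p,96)[:2] for p in np.argwhere(yel)[:,::-1]])-c
    s=W@e;t=W@f; r=cv2.minAreaRect(np.column_stack([s,t]).astype(np.float32))
    print(n,k,'minrect',np.round(r[0],1),np.round(r[1],1),round(r[2],1),'mean',s.mean().round(1),t.mean().round(1), 'world dxy',(r[0][0]*e+r[0][1]*f).round(1),'T5 ext',np.percentile(t,[1,99]).round(1),np.percentile(s,[1,99]).round(1))
E
```

```text
top 0 minrect [-0.8  0.4] [149.7 107. ] 89.8 mean -1.8 -1.1 world dxy [-0.9  0.2] T5 ext [-73.5  73.2] [-53.2  51.4]
top 5 minrect [0.5 1.8] [104.5 150.6] 1.1 mean 0.6 2.7 world dxy [-1.8  0.2] T5 ext [-72.5  76.1] [-50.9  51.1]
scene 0 minrect [ 1.1 -0.9] [163.5 118.7] 89.6 mean 7.4 -10.0 world dxy [ 1.3 -0.7] T5 ext [-79.6  77.6] [-54.8  58.4]
scene 5 minrect [0.4 0.8] [128.1 164.7] 1.4 mean -2.0 -7.3 world dxy [-0.9  0.3] T5 ext [-79.2  80. ] [-58.   60.6]
```

The seat sits at about 85.7°, within the pin's play, so I'm using (555.4,121.2) and 98.6°. Now the board.

```bash
python3 - <<'E'
from h import *
B=np.array([379.,-314.3]); o=[180,0,74.7]
arm.move_ptp([*B,250],o); 
print(arm.servo_line([*B,17.3],velocity=130,threshold=10)); st()
fingers.close_gripper(45); st()
arm.servo_line([*B,60],velocity=60); st()
for n in("scene","top"):
    im,d=vision.get_image(n); cv2.imwrite(f"pics/{n}6.png",im);np.save(f'pics/{n}6.npy',d)
a=cv2.imread('pics/scene6.png')[140:260,70:230];cv2.imwrite('pics/s6.png',cv2.resize(a,(800,600),interpolation=cv2.INTER_CUBIC))
E
```

```text
False
t 32.38 p [ 379.3 -314.7   17.9] rot [179.9   0.   74.7] F [ 0.4  0.1 -0. ] M [-0.   -0.03 -0.  ] w 1.003
t 32.94 p [ 379.2 -314.5   17.5] rot [180.    0.   74.7] F [0.7 0.3 2.1] M [-0.01  0.01  0.05] w 0.321
t 33.8 p [ 378.9 -314.1   59.9] rot [-180.    -0.    74.7] F [ 0.4  0.7 -2.5] M [ 0.02 -0.04 -0.02] w 0.318
```

View pics/s6.png

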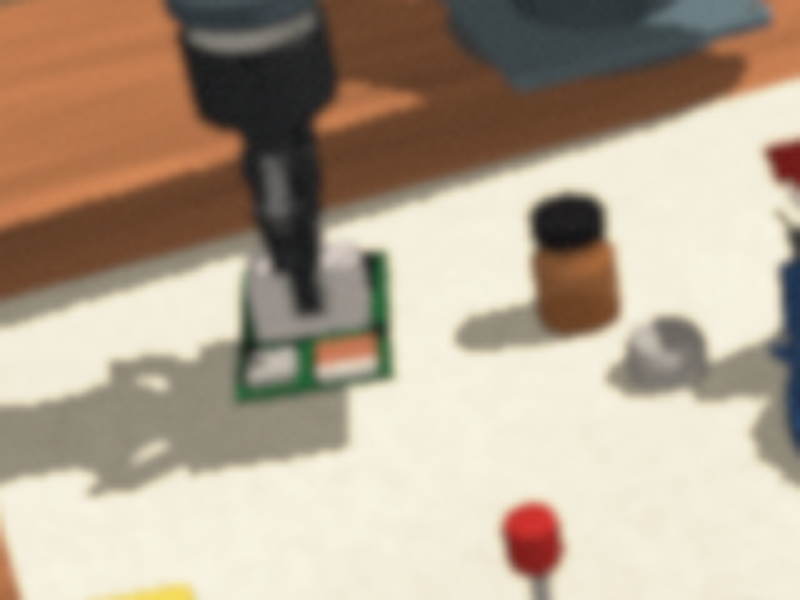

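The board hangs level at crop (315,320), with the finger centred on the heat sink, and the force reads about 2.5 N. Now I'll carry it over.

```bash
python3 - <<'E'
from h import *
a=YAW+np.radians(85.6); C=PIV[:2]+160*np.array([np.cos(a),np.sin(a)]); o=[180,0,np.degrees(a)]
arm.servo_line([379,-314.3,270],velocity=200)
arm.move_ptp([*C,270],o); 
arm.servo_line([*C,138],velocity=120); st()
for n in("scene","top"):
    im,d=vision.get_image(n); cv2.imwrite(f"pics/{n}7.png",im);np.save(f'pics/{n}7.npy',d)
b=cv2.imread('pics/scene7.png')[110:230,230:390];cv2.imwrite('pics/s7.png',cv2.resize(b,(800,600),interpolation=cv2.INTER_CUBIC))
b=cv2.imread('pics/top7.png')[130:250,150:270];cv2.imwrite('pics/t7.png',cv2.resize(b,(600,600),interpolation=cv2.INTER_CUBIC))
E
```

```text
t 38.07 p [556.  121.2 138.8] rot [179.9   0.   98.6] F [ 0.1  0.3 -1.4] M [-0.03  0.02  0.03] w 0.316
```

View pics/s7.png

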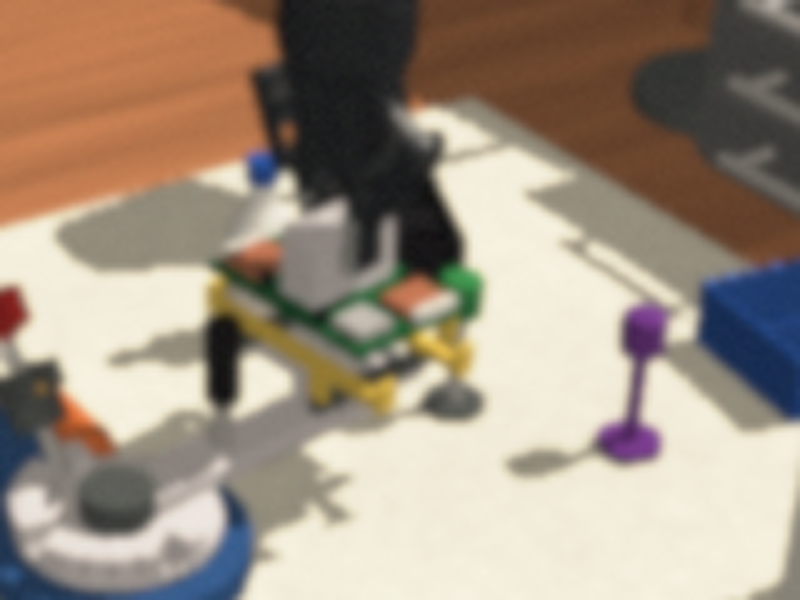

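View pics/t7.png

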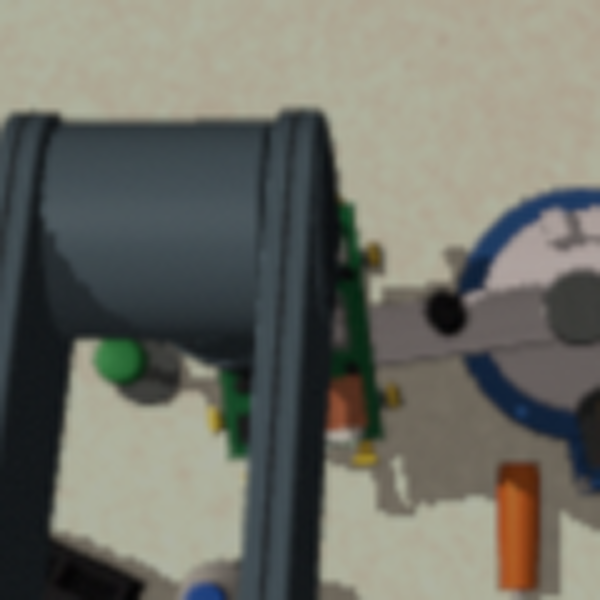

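```bash
python3 - <<'E'
from h import *
C=np.array([556.,121.2]); a=np.radians(98.6); e=np.array([np.cos(a),np.sin(a)]);f=np.array([-np.sin(a),np.cos(a)])
for n,cr in(('top',(150,130)),('scene',(230,110))):
    pts=[[*(C+e*s*42+f*t*65),125.5] for s,t in((-1,-1),(-1,1),(1,1),(1,-1))]
    print(n,((proj(n,pts)-cr)*5).round(0).tolist())
    S=PIV[:2]+160*e
    im=cv2.imread(f'pics/{n}7.png'); k=cv2.resize(im[cr[1]:cr[1]+120,cr[0]:cr[0]+160],(800,600),interpolation=cv2.INTER_CUBIC)
    cv2.polylines(k,[((proj(n,pts)-cr)*5).astype(np.int32)],True,(255,0,255),1)
    lug=[[*(S+e*s*47+f*t*70),105] for s,t in((-1,-1),(-1,1),(1,1),(1,-1))]
    cv2.polylines(k,[((proj(n,lug)-cr)*5).astype(np.int32)],True,(255,255,0),1)
    cv2.imwrite(f'pics/o7{n}.png',k)
E
```

```text
top [[348.0, 198.0], [379.0, 434.0], [224.0, 456.0], [195.0, 220.0]]
scene [[360.0, 350.0], [206.0, 258.0], [314.0, 214.0], [470.0, 298.0]]
```

View pics/o7top.png

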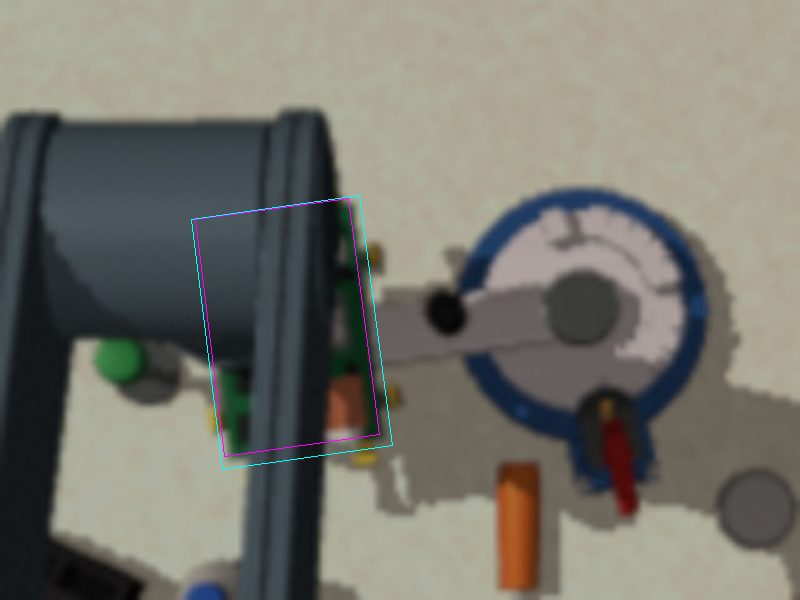

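View pics/o7scene.png

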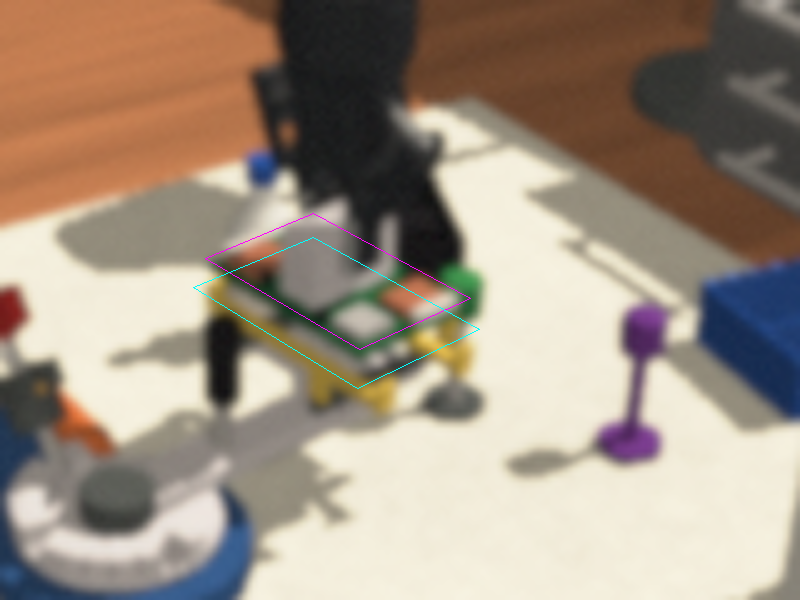

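The board's edges match the predicted outline (magenta) to about a pixel in the top view, and it lies centred in the lug window (cyan). I'll lower it until it touches.

```bash
python3 - <<'E'
from h import *
a=YAW+np.radians(85.6); C=PIV[:2]+160*np.array([np.cos(a),np.sin(a)])
print(arm.servo_line([*C,118],velocity=60,threshold=8)); st()
print(arm.servo_line([*C,110],velocity=15,threshold=4)); st()
E
```

```text
False
t 38.65 p [555.  121.2 117.3] rot [-179.9   -0.    98.6] F [-0.6  0.7 -2.2] M [-0.    0.    0.02] w 0.324
True
t 39.08 p [555.8 121.3 112.5] rot [179.9   0.   98.6] F [0.3 1.  4.3] M [-0.   -0.04 -0.07] w 0.322
```

Contact came at TCP z = 112.5, against 112.3 expected for sitting on the rails, with a small moment. I'll let go, back off and check.

```bash
python3 - <<'E'
from h import *
st(); fingers.ungrasp(); arm.dwell(.2); o=st()
arm.servo_line(o['eef_pos']+[0,0,170],velocity=120,threshold=15)
arm.move_ptp([330,60,320],[180,0,98.6]); st()
for n in("scene","top"):
    im,d=vision.get_image(n); cv2.imwrite(f"pics/{n}8.png",im);np.save(f'pics/{n}8.npy',d)
b=cv2.imread('pics/scene8.png')[110:230,200:360];cv2.imwrite('pics/s8.png',cv2.resize(b,(800,600),interpolation=cv2.INTER_CUBIC))
b=cv2.imread('pics/top8.png')[130:250,150:310];cv2.imwrite('pics/t8.png',cv2.resize(b,(800,600),interpolation=cv2.INTER_CUBIC))
a=YAW+1.484;e=np.array([np.cos(a),np.sin(a)]);f=np.array([-np.sin(a),np.cos(a)]);C=PIV[:2]+160*e
for n in('top','scene'):
    P=cloud(n,np.load(f'pics/{n}8.npy'));z=P[...,2]
    m=(z>132)&(z<150)&(np.hypot(P[...,0]-C[0],P[...,1]-C[1])<45); Q=P[m]
    W=(Q[:,:2]-C); r=cv2.minAreaRect(np.column_stack([W@e,W@f]).astype(np.float32)); print(n,'sink',len(Q),r,np.median(Q[:,2]))
    hsv=cv2.cvtColor(cv2.imread(f'pics/{n}8.png'),cv2.COLOR_BGR2HSV)
    g=(hsv[...,0]>45)&(hsv[...,0]<88)&(hsv[...,1]>90)&(z>85)&(z<115)&(np.hypot(P[...,0]-C[0],P[...,1]-C[1])<90)
    W=P[g][:,:2]-C; r=cv2.minAreaRect(np.column_stack([W@e,W@f]).astype(np.float32)); print(n,'board',g.sum(),r)
    A=np.column_stack([W@e,W@f,np.ones(len(W))]); print('tilt',np.linalg.lstsq(A,P[g][:,2],rcond=None)[0])
E
```

```text
t 39.08 p [555.8 121.3 112.5] rot [179.9   0.   98.6] F [0.3 1.  4.3] M [-0.   -0.04 -0.07] w 0.322
t 39.88 p [554.6 121.2 111.3] rot [-179.9   -0.    98.6] F [-0.7  0.3 -0.1] M [-0.02 -0.02 -0.01] w 1.001
t 42.38 p [331.   59.9 320.2] rot [179.9   0.   98.6] F [ 0.6 -0.5 -0.7] M [0.01 0.05 0.01] w 1.002
top sink 209 ((-1.0479278564453125, 1.5245122909545898), (59.66941452026367, 28.187904357910156), 0.4873482882976532) 139.697387806679
top board 544 ((22.940547943115234, 2.809886932373047), (133.01385498046875, 126.95260620117188), 1.740280270576477)
tilt [-4.16265813e-03  9.91946885e-03  9.89494712e+01]
scene sink 156 ((-1.7597770690917969, -2.002073287963867), (64.15953826904297, 30.487808227539062), 0.010835734196007252) 138.28136215352805
scene board 59 ((12.41879653930664, -26.283424377441406), (102.05305480957031, 135.38401794433594), 74.75408935546875)
tilt [-5.37772117e-02 -2.45779663e-02  9.49846443e+01]
```

View pics/s8.png

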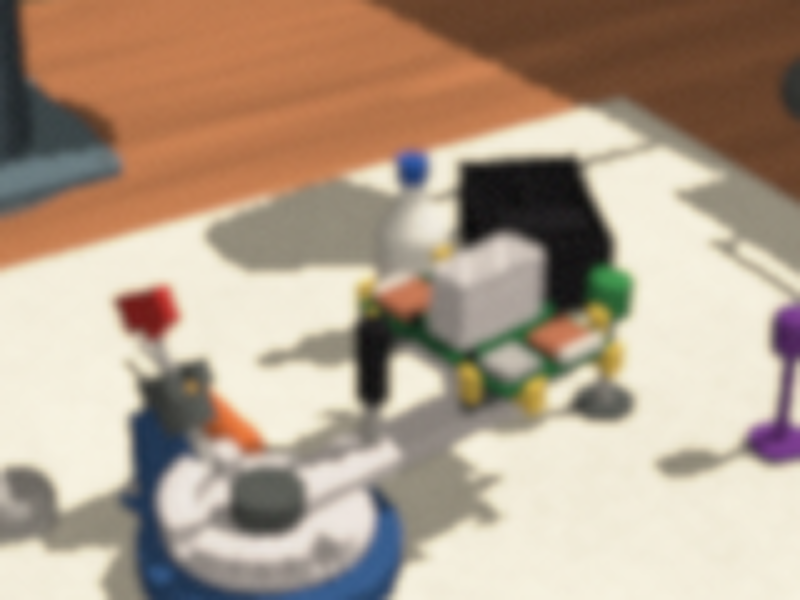

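View pics/t8.png

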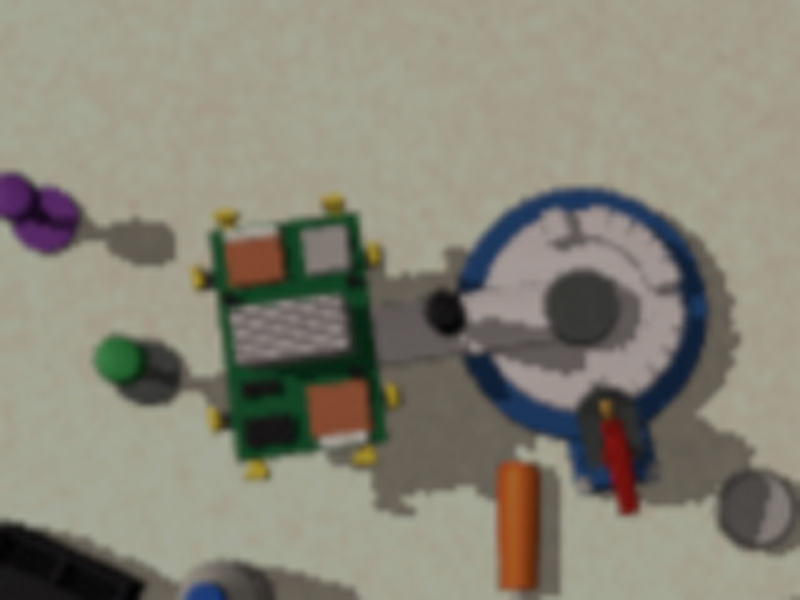

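The board sits level between all eight yellow lugs: heat sink offset (-1,+1.5) mm, 0.5°, tilt about 0.01 rad. The plunger is home and the robot is clear, so I'll hand in.

```bash
python3 -c "
from h import *
arm.hand_in(); st()"
```

```text
the job is handed in; nothing more can be done
the job is handed in; nothing more can be done
```

The job is done and handed in at about 42.5 s of the 72 s allowed; the system reports no verdict.

**What I did:**
- Pulled the T-handle about 18 mm and twisted it about 62°; it stayed out by itself.
- Swung the empty cradle by its post to the hard stop at the green beacon (about 85.6°).
- Twisted the plunger back and let it down. The spring pulled the whole way, and the axial force fell to zero at home.
- Carried the board over and set it on the rails. It touched at tool height 112.5 mm (112.3 mm expected), then I let go.

**Last checks:**
- **Board position (top camera):** the heat sink is about 1–2 mm from the cradle's middle and turned 0.5°, with a board tilt of about 0.01 rad. The board is inside all eight lugs.
- **Plunger:** after I let go, the T-bar's image was back at its starting place and angle.
- **Robot:** clear, with about zero wrist force. I had no contact readings.
- **Bystanders:** I touched none that I know of, and those in the last pictures look unmoved, but I did not measure their positions again.

**Disagreements:**
- The scene camera put the heat sink at (-1.8, -2.0) mm, against the top camera's (-1.0, +1.5) mm. Both are well inside the 9 mm limit.
- The scene camera's tilt figure (0.05 rad) came from only 59 poorly seen pixels, so I relied on the top camera.
- The heat sink top read 138–140 mm, against 141 mm expected, which is about the calibration error.

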